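# Free the glued jig carriage and brake it against its stop

### The arm

A 7-joint arm with a two-finger parallel gripper is mounted at the origin on the work surface. World frame = base frame: x ahead of the robot, y to its left, z up, the work surface at z = 0. Lengths are in m, angles in rad, forces in N, time in s.
With the tool pointing down it reaches from about 0.425 to 0.925 m from the base axis. Payload 6.8 kg.
Tool frame: the origin (TCP) lies on the centre line of the jaws, within the pads' length; the fingertips stand 8 mm ahead of it and the grasp point (between the pads) lies 11 mm behind it (bot.tips_ahead is the distance from the TCP to the fingertips, in m); z points along the fingers, y is the line along which they close (so a half turn about z gives the same grasp; the last joint's range is limited). The gripper opens to 85 mm and grips with 20 to 120 N. Pads are 22 mm wide; open, the fingers measure 114 mm over their backs; the gripper's body (76 mm by 85 mm) begins 54 mm behind the grasp point. The pads swing forward as they close: fully open they stand 13 mm farther back than shut.
Start: joints at [1.19, 0.477, 0.022, 1.555, -0.011, 1.109, -0.083], TCP at [0.182, -0.65, 0.239] pointing down, gripper open.
Joint ranges: [-2.96, 2.96], [-0.34, 2.1], [-1.41, 1.46], [0.24, 2.44], [-1.37, 4.51], [0.17, 1.92], [-2.96, 2.96]. Speed limits (rad/s): [2.39, 2.39, 3.14, 3.14, 3.14, 3.14, 3.14].

### API

Orientations are given as a unit quaternion [w, x, y, z].
In Python, from station import bot gives the robot as it stands.
- The arm moves only by the tool send_rows, never from a script. Its argument "deltas" is text: rows parted by semicolons, each of 4 numbers parted by spaces: the shift along the tool's x, y, z in m, then the turn about the tool's z in degrees. In form: x y z spin; .... A call has 1 to 5 rows; each row is the pose to reach, as a shift and turn from the pose commanded when the call began, along the tool's axes at that moment; what a row does not reach only later rows make up. A row lasts 1/10 s, in which the tool goes at most 50 mm and 8.59 degrees, less where a joint would pass 70% of its speed; a pose out of reach is approached as far as the arm can. A call with a gripper value outside its range is refused whole. "claw" is the opening, from 0 (shut) to 1 (fully open), set as the call begins (left out, the last holds). The fingers move at their own pace and stop on an object; "force" is the grip in N (left out, the last holds). Time passes only in rows, so rows that repeat a pose let the fingers close. It gives the time, the measured TCP pose, the force, the opening and the grip force at its end, in the units of the state.
- bot.get_obs(): the state, without advancing time (a new reading comes with each control period).
- bot.read_camera(name): name is "side" or "top" or "wrist"; returns a dict with "img" (480x640x3 uint8, red, green, blue), "depth" (480x640 float32, m along the optical axis (not along the pixel's ray), 0 where there is no reading), "fx", "fy", "cx", "cy" (pixels), "camera_from_world" (4x4, takes a point from world to camera coordinates). Camera axes: x right, y up, looking along -z (the intrinsics and any distortion apply to the point x, -y, -z); pixel columns grow to the right and rows downward; lengths in m; the calibration is good to about 2 mm. A picture is of the moment at which its call begins.
- bot.hand_in(): hands the job in; it is judged then, once.
Trained networks look in a picture, given as the dict that the camera call returned (one of the last four; its "shot" number tells which), for a name from the list of things; names that differ only in an ending like _2 or _b are one class to them, and where a whole thing is asked for, a point or a joint stands for the part that bears it (a point fixed in the world has none). Each returns a list of dicts, best first, with "confidence" (0 to 1); they miss things now and then, are a little off and sometimes report something else, mostly with a low value. They report only what shows in the picture. A call takes as long as a camera call.
- bot.masks_of(picture, query): "mask" (480x640 bool, what is visible of it).
- bot.landmark_of(picture, query): "xyz" ([x, y, z] in m, in world coordinates, good to about 4 mm: a listed point, or the origin of a listed thing).
The state is a dict: "t": time; "q": joint angles; "joint_vel": joint speeds; "joint_torque": joint torques, N m; "eef_pos": TCP position; "tool_rot": TCP orientation; "contact_force": force on the tool from outside, world axes, zero at the start; "torque": the same for the moment, N m; "gripper_width": opening from 0.0 (shut) to 1.0 (fully open); "grasp_force": force on a finger pad.
Only numpy, scipy, OpenCV 4.12 (cv2) and the standard library are available. Lean on these libraries where they do the work, as an engineer would, in place of code of your own. Each camera call takes 0.05 s, during which the arm holds its last target. There are 200 camera calls.

### The job

The carriage of the inlay jig is stuck with dried glue: push it along its rail by the wooden handle until it breaks free, then bring it gently home against the sprung stop hidden under the hood, leaving it resting against the stop without ramming it. Then swing the brake lever right over, away from the robot, take the hand away, and leave the hammer, the pot and the wood offcut where they are.

Things in the scene. Friction and masses are not known exactly. Their poses are not given: they have to be found in the camera images.
- jig: Fixed inlay jig: plywood board 460 x 120 x 18 mm, an aluminium rail (30 mm wide, top 30 mm above the table) along its middle. Origin: centre of the board's underside, on the table. x axis along the rail from the handle end to the hood, the way to push; y roughly towards the robot; z up. Place and yaw vary.
- hood_mouth (a point): Middle of the front edge of the top of the grey sheet hood, 75 mm along +x from the jig's origin and 67 mm above the table. The hood is 76 mm wide and runs 150 mm on along +x. It hides the sprung stop: no part of the stop can be seen.
- carriage (a joint): Travel along the jig's x in m, growing towards the hood; starts at 0 to 0.02. Dried glue grips it at first: 14 to 20 N to keep it moving, all along the glued part, which ends abruptly somewhere in 0.025 to 0.055, where it may jump forward some 10 mm. Freed, it slides with about 4 N of friction (less is felt once the hand stands still) and stays put. It meets the hidden stop somewhere in 0.10 to 0.15.
- block_top (a point): Centre of the top of the carriage, an aluminium block 100 mm along the rail, 90 mm across, top 61 mm above the table; a steel tongue 24 mm wide runs from its front in under the hood. At travel q this point is at x = -140 mm + q in the jig's frame.
- push_face (a point): Centre of the rear (-x) face of the wooden handle, the face to push on, 83.5 mm above the table. The handle stands on the rear edge of the carriage: 20 mm thick along the rail, 60 mm wide across it, 61 to 106 mm above the table, rear face flush with the block's. Moves with the carriage.
- buffer (a joint): How far the hidden stop is pressed in, m: 0 = untouched. A spring of 2 N per mm, felt on top of the 4 N sliding friction. Let go, it pushes the carriage back until some 2 mm (4 N) or less is left. Home = over 1 mm left after letting go; pressing to 2 to 4 mm (8 to 12 N at the hand) does it. Over 5 mm (14 N at the hand) is ramming: no harder push than that at the stop.
- brake (a joint): Brake lever on the carriage, rad: starts at 0 to 0.15, leaning some 0.5 rad to the jig's +y (robot) side; 0.5 = upright; 1.0 = limit, leaning 0.5 to -y, fully on. It swings across the rail about a pivot on the rail's centre line 66 mm above the table, 22 mm ahead (+x) of the block's centre; pivot to knob centre 45 mm. About 2 N at the knob; stays where it is left.
- brake_knob (a point): Centre of the round black knob (20 mm diameter) at the lever's end, on a thin steel rod; about 105 mm above the table at the start, 111 mm when upright. Moves with lever and carriage.
- hammer: Hammer lying on the table beside the jig, away from the robot; origin at its underside. Bystander.
- pot_mid (a point): Middle of a small orange lidded pot, 48 mm diameter, 50 mm tall, standing on the table. Bystander.
- offcut_mid (a point): Middle of a wood offcut 110 x 45 x 28 mm lying on the robot's side of the jig. Bystander.

How it is judged:
By the outcome, as a careful person would: the job done as asked, in the order asked, and still so for the second after the job is handed in, with the robot touching nothing.
It also fails if it takes over 69 s, if anything falls off the work surface, if the arm or the gripper's body presses on something with over 40 N, if the wrist force passes 120 N, or if a joint passes its speed limit or range.

## Working session

There is one attempt and no reset: what is moved stays moved. The work goes in short steps, Python scripts to look and compute and a tool call to move; the robot and the scene stay as the last step left them, time stands still between calls to the robot, and variables do not carry over. Pictures are saved under pics/ and viewed, at most 10 in all, crops included, and the job is handed in when it is done.

Besides the shell and the picture viewer there is one more tool, called after ">>>" by a JSON object that holds its "api" and its "payload", one argument or row to a line. send_rows: Moves the arm, as the interface text tells. Its arguments: {"type":"object","properties":{"deltas":{"type":"string"},"claw":{"type":"number"},"force":{"type":"number"}},"required":["deltas"]}

```bash
mkdir -p pics; cat > h.py <<'E'
import numpy as np, cv2
from station import bot
def save(p,n): cv2.imwrite(f'pics/{n}.png',p['img'][:,:,::-1])
def lm(p,q):
    r=bot.landmark_of(p,q)
    return [(np.round(d['xyz'],4).tolist(),round(d['confidence'],2)) for d in r[:2]]
E
python3 - <<'E'
from h import *
o=bot.get_obs(); print(o['t'],o['eef_pos'],o['tool_rot'],o['contact_force'],o['gripper_width'])
for c in ('top','side'):
    p=bot.read_camera(c); save(p,c+'0')
    for q in ('jig','hood_mouth','block_top','push_face','brake_knob','hammer','pot_mid','offcut_mid'): print(c,q,lm(p,q))
print(bot.get_obs()['t'])
E
```

```text
0.0 [ 0.18171019 -0.6494977   0.23832471] [-8.73850063e-04  9.90707712e-01  1.36005254e-01 -1.93493997e-04] [ 0.33068127 -0.75147454 -0.44332367] 1.003797011718461
top jig [([0.5389, 0.0547, -0.0008], 0.76)]
top hood_mouth [([0.5275, 0.1317, 0.0643], 0.68)]
top block_top [([0.5541, -0.0817, 0.0644], 0.95)]
top push_face [([0.5626, -0.1283, 0.0782], 0.97)]
top brake_knob [([0.5372, -0.0566, 0.1072], 0.55)]
top hammer [([0.6706, 0.1337, -0.0015], 0.84), ([0.5552, -0.0818, 0.064], 0.44)]
top pot_mid [([0.7025, -0.1306, 0.0272], 0.66)]
top offcut_mid [([0.3946, 0.1758, 0.0141], 0.82)]
side jig [([0.5402, 0.0549, 0.0009], 0.98)]
side hood_mouth [([0.5265, 0.1321, 0.0654], 0.68)]
side block_top [([0.5558, -0.0771, 0.0601], 0.95), ([0.5621, -0.1318, 0.0842], 0.41)]
side push_face [([0.5644, -0.1299, 0.0847], 0.82), ([0.5284, 0.1316, 0.0656], 0.31)]
side brake_knob [([0.5369, -0.0591, 0.1097], 0.79)]
side hammer [([0.6668, 0.1353, -0.0015], 0.82), ([0.7054, -0.13, 0.0271], 0.65)]
side pot_mid [([0.7034, -0.1306, 0.0286], 0.59)]
side offcut_mid [([0.3955, 0.1797, 0.0181], 0.82), ([0.5408, 0.055, 0.0022], 0.71)]
0.9
```

View pictures.

View pics/top0.png

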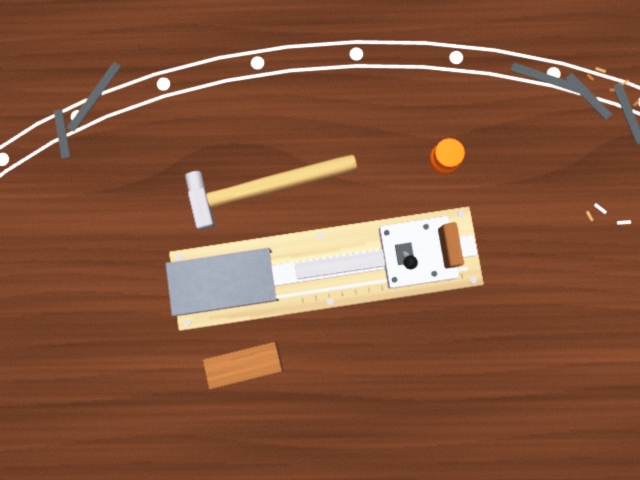

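View pics/side0.png

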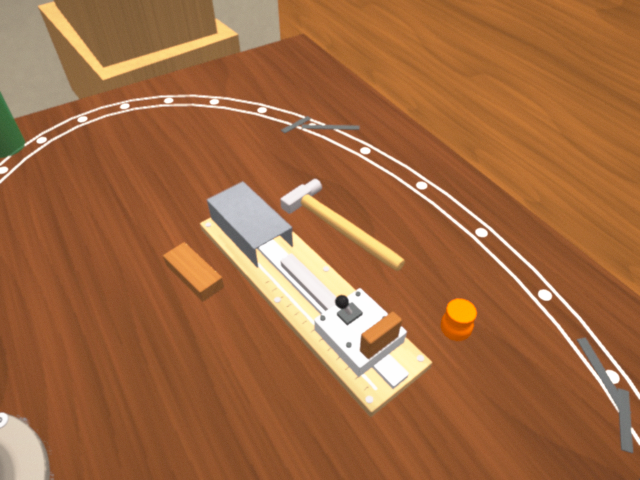

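```bash
cat >> h.py <<'E'
def at_z(p,px,z):
    K=np.array([[p['fx'],0,p['cx']],[0,p['fy'],p['cy']],[0,0,1]]); T=np.array(p['camera_from_world'])
    px=np.asarray(px,float).reshape(-1,2)
    d=np.c_[(px[:,0]-p['cx'])/p['fx'],-(px[:,1]-p['cy'])/p['fy'],-np.ones(len(px))]
    R=T[:3,:3]; c=-R.T@T[:3,3]; w=d@R
    return c+w*((z-c[2])/w[:,2])[:,None]
E
python3 - <<'E'
from h import *
p=bot.read_camera('top')
m=bot.masks_of(p,'jig')[0]; print(m['confidence'],m['mask'].sum())
c=at_z(p,[[170,252],[470,208],[483,283],[179,329]],.018)
print(c.round(4),c.mean(0)); 
for a,b in((1,0),(2,3)):
    d=c[b]-c[a]; print(np.linalg.norm(d),np.degrees(np.arctan2(d[1],d[0])))
r=cv2.minAreaRect(cv2.findNonZero(m['mask'].astype(np.uint8)));b=at_z(p,cv2.boxPoints(r),.018); print(b.round(4), b.mean(0))
for i in range(4):
    d=b[(i+1)%4]-b[i]; print(np.linalg.norm(d),np.degrees(np.arctan2(d[1],d[0])))
E
```

```text
0.83 24471
[[ 0.5665  0.2907  0.018 ]
 [ 0.6239 -0.1641  0.018 ]
 [ 0.5108 -0.1776  0.018 ]
 [ 0.4508  0.2759  0.018 ]] [0.53798339 0.05624261 0.018     ]
0.45834296800887875 97.20324407199129
0.4574343424220912 97.53320745626519
[[ 0.5675  0.3026  0.018 ]
 [ 0.6283 -0.1663  0.018 ]
 [ 0.5079 -0.1779  0.018 ]
 [ 0.4475  0.2832  0.018 ]] [0.5377909  0.06038944 0.018     ]
0.47287765430356504 -82.6101529908594
0.12100940849575129 -174.50894155211802
0.4650230959559003 97.46156123862863
0.1215858342399994 9.202241007048885
```

>>> {"api": "send_rows", "payload": {
  "deltas": "0.033 -0.024 0 0; 0.067 -0.047 0 0; 0.1 -0.071 0 0; 0.134 -0.095 0 0; 0.167 -0.118 0 0",
  "claw": 0
}}

```text
t: 1.5
eef_pos: [0.3119, -0.49, 0.2395]
tool_rot: [0.0, 0.991, 0.136, 0.0]
contact_force: [0.4, -0.2, -0.3]
gripper_width: 0.14
grasp_force: 0.0
```

>>> {"api": "send_rows", "payload": {
  "deltas": "0.033 -0.024 0 0; 0.067 -0.047 0 0; 0.1 -0.071 0 0; 0.134 -0.095 0 0; 0.167 -0.118 0 0"
}}

```text
t: 2.0
eef_pos: [0.4409, -0.3313, 0.2396]
tool_rot: [0.0, 0.991, 0.136, 0.0]
contact_force: [-0.5, -0.6, -0.8]
gripper_width: 0.004
grasp_force: 0.0
```

>>> {"api": "send_rows", "payload": {
  "deltas": "0.033 -0.024 0 -8.2; 0.067 -0.047 0 -16.4; 0.1 -0.071 0 -24.6; 0.134 -0.095 0 -32.8; 0.167 -0.118 0 -41"
}}

```text
t: 2.5
eef_pos: [0.57, -0.1727, 0.2396]
tool_rot: [0.0, 0.879, 0.477, 0.0]
contact_force: [0.8, -0.2, -1.2]
gripper_width: 0.001
grasp_force: 0.0
```

>>> {"api": "send_rows", "payload": {
  "deltas": "0 0 0.016 -8.2; 0 0 0.032 -16.4; 0 0 0.048 -24.6; 0 0 0.064 -32.8; 0 0 0.08 -41"
}}

```text
t: 3.0
eef_pos: [0.5691, -0.1743, 0.1588]
tool_rot: [0.0, 0.656, 0.754, 0.0]
contact_force: [-0.6, -0.1, 0.5]
gripper_width: 0.001
grasp_force: 0.0
```

>>> {"api": "send_rows", "payload": {
  "deltas": "0 0 0.02 0; 0 0 0.04 0; 0 0 0.06 0; 0 0 0.075 0; 0 0 0.075 0"
}}

```text
t: 3.5
eef_pos: [0.5675, -0.174, 0.0823]
tool_rot: [-0.002, 0.659, 0.753, -0.001]
contact_force: [-0.1, 0.2, 0.8]
gripper_width: -0.003
grasp_force: 0.0
```

```bash
python3 - <<'E'
from h import *
o=bot.get_obs();print(o['t'],o['eef_pos'],o['tool_rot'],o['contact_force'])
for c in('side','wrist'):
    p=bot.read_camera(c); save(p,c+'1'); print(lm(p,'push_face'))
E
```

```text
3.5 [ 0.5675181  -0.17399507  0.08227716] [-0.00167449  0.6585027   0.75257598 -0.00088448] [-0.10275269  0.20373794  0.81719638]
[([0.5645, -0.131, 0.0868], 0.78)]
[([0.5623, -0.134, 0.0827], 0.74)]
```

View pics/side1.png

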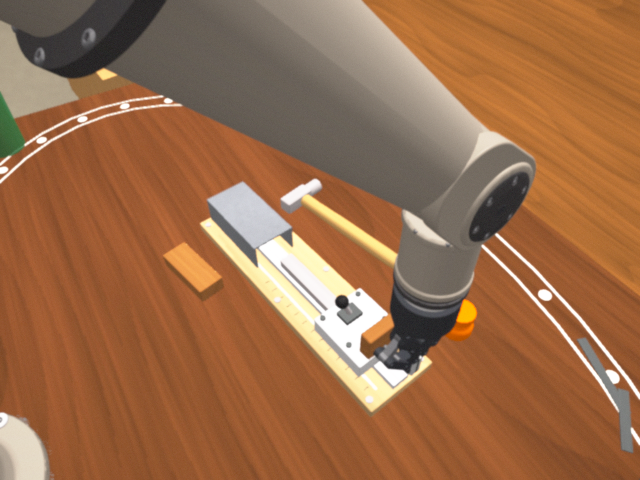

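>>> {"api": "send_rows", "payload": {
  "deltas": "0.006 0 0 0; 0.012 0 0 0; 0.018 0 0 0; 0.022 0 0 0; 0.024 0 0 0"
}}

```text
t: 4.2
eef_pos: [0.5658, -0.1495, 0.0844]
tool_rot: [0.0, 0.658, 0.753, 0.0]
contact_force: [0.8, -0.2, -0.5]
gripper_width: 0.002
grasp_force: 0.0
```

>>> {"api": "send_rows", "payload": {
  "deltas": "0.002 0 0 0; 0.004 0 0 0; 0.006 0 0 0; 0.008 0 0 0; 0.010 0 0 0"
}}

```text
t: 4.7
eef_pos: [0.5644, -0.1404, 0.0843]
tool_rot: [-0.0, 0.659, 0.753, -0.0]
contact_force: [0.7, 0.3, -1.1]
gripper_width: -0.002
grasp_force: 0.0
```

Now the push through the glue, slowly.

>>> {"api": "send_rows", "payload": {
  "deltas": "0.001 0 0 0; 0.002 0 0 0; 0.003 0 0 0; 0.004 0 0 0; 0.005 0 0 0"
}}

```text
t: 5.2
eef_pos: [0.5642, -0.1388, 0.0844]
tool_rot: [0.002, 0.659, 0.752, -0.001]
contact_force: [2.9, -10.6, -3.3]
gripper_width: -0.002
grasp_force: 5.1
```

>>> {"api": "send_rows", "payload": {
  "deltas": "0.001 0 0 0; 0.002 0 0 0; 0.003 0 0 0; 0.004 0 0 0; 0.005 0 0 0"
}}

```text
t: 5.7
eef_pos: [0.5638, -0.136, 0.0844]
tool_rot: [0.002, 0.66, 0.751, -0.001]
contact_force: [3.7, -12.8, -3.8]
gripper_width: -0.0
grasp_force: 6.7
```

>>> {"api": "send_rows", "payload": {
  "deltas": "0.001 0 0 0; 0.002 0 0 0; 0.003 0 0 0; 0.004 0 0 0; 0.005 0 0 0"
}}

```text
t: 6.2
eef_pos: [0.5632, -0.131, 0.0844]
tool_rot: [0.002, 0.66, 0.751, -0.001]
contact_force: [3.3, -12.6, -2.8]
gripper_width: 0.003
grasp_force: 6.5
```

>>> {"api": "send_rows", "payload": {
  "deltas": "0.001 0 0 0; 0.002 0 0 0; 0.003 0 0 0; 0.004 0 0 0; 0.005 0 0 0"
}}

```text
t: 6.7
eef_pos: [0.5625, -0.1261, 0.0844]
tool_rot: [0.002, 0.66, 0.751, -0.001]
contact_force: [4.4, -12.5, -3.5]
gripper_width: 0.002
grasp_force: 6.5
```

>>> {"api": "send_rows", "payload": {
  "deltas": "0.001 0 0 0; 0.002 0 0 0; 0.003 0 0 0; 0.004 0 0 0; 0.005 0 0 0"
}}

```text
t: 7.2
eef_pos: [0.5619, -0.1211, 0.0845]
tool_rot: [0.002, 0.66, 0.751, -0.001]
contact_force: [3.2, -12.8, -3.6]
gripper_width: 0.001
grasp_force: 6.8
```

>>> {"api": "send_rows", "payload": {
  "deltas": "0.001 0 0 0; 0.002 0 0 0; 0.003 0 0 0; 0.004 0 0 0; 0.005 0 0 0"
}}

```text
t: 7.7
eef_pos: [0.5612, -0.1161, 0.0844]
tool_rot: [0.002, 0.66, 0.751, -0.001]
contact_force: [3.3, -12.1, -4.3]
gripper_width: -0.003
grasp_force: 6.6
```

>>> {"api": "send_rows", "payload": {
  "deltas": "0.001 0 0 0; 0.002 0 0 0; 0.003 0 0 0; 0.004 0 0 0; 0.005 0 0 0"
}}

```text
t: 8.2
eef_pos: [0.5606, -0.111, 0.0844]
tool_rot: [0.002, 0.66, 0.751, -0.001]
contact_force: [3.0, -12.3, -3.4]
gripper_width: -0.002
grasp_force: 6.0
```

>>> {"api": "send_rows", "payload": {
  "deltas": "0.001 0 0 0; 0.002 0 0 0; 0.003 0 0 0; 0.004 0 0 0; 0.005 0 0 0"
}}

```text
t: 8.7
eef_pos: [0.5592, -0.1008, 0.0844]
tool_rot: [0.0, 0.658, 0.753, 0.0]
contact_force: [0.9, -4.4, -1.6]
gripper_width: -0.0
grasp_force: 2.1
```

>>> {"api": "send_rows", "payload": {
  "deltas": "0.001 0 0 0; 0.002 0 0 0; 0.003 0 0 0; 0.004 0 0 0; 0.005 0 0 0"
}}

```text
t: 9.2
eef_pos: [0.5585, -0.0958, 0.0843]
tool_rot: [0.0, 0.658, 0.753, 0.0]
contact_force: [0.0, -3.9, -0.0]
gripper_width: -0.001
grasp_force: 2.1
```

>>> {"api": "send_rows", "payload": {
  "deltas": "0.002 0 0 0; 0.004 0 0 0; 0.006 0 0 0; 0.008 0 0 0; 0.010 0 0 0"
}}

```text
t: 9.7
eef_pos: [0.5572, -0.0858, 0.0843]
tool_rot: [0.0, 0.658, 0.753, 0.0]
contact_force: [2.7, -3.7, -0.1]
gripper_width: 0.001
grasp_force: 2.1
```

>>> {"api": "send_rows", "payload": {
  "deltas": "0.002 0 0 0; 0.004 0 0 0; 0.006 0 0 0; 0.008 0 0 0; 0.010 0 0 0"
}}

```text
t: 10.2
eef_pos: [0.5559, -0.0759, 0.0843]
tool_rot: [0.0, 0.658, 0.753, 0.0]
contact_force: [2.7, -4.0, 0.1]
gripper_width: -0.0
grasp_force: 2.1
```

>>> {"api": "send_rows", "payload": {
  "deltas": "0.002 0 0 0; 0.004 0 0 0; 0.006 0 0 0; 0.008 0 0 0; 0.010 0 0 0"
}}

```text
t: 10.7
eef_pos: [0.5546, -0.066, 0.0843]
tool_rot: [0.0, 0.659, 0.753, 0.0]
contact_force: [3.3, -4.0, -1.4]
gripper_width: -0.001
grasp_force: 2.1
```

>>> {"api": "send_rows", "payload": {
  "deltas": "0.001 0 0 0; 0.002 0 0 0; 0.003 0 0 0; 0.004 0 0 0; 0.005 0 0 0"
}}

```text
t: 11.2
eef_pos: [0.5539, -0.0611, 0.0843]
tool_rot: [0.0, 0.659, 0.753, 0.0]
contact_force: [2.4, -3.2, -0.7]
gripper_width: -0.003
grasp_force: 2.1
```

```bash
python3 - <<'E'
from h import *
o=bot.get_obs();print(o['t'],o['eef_pos'],o['tool_rot'],o['contact_force'])
for c in('top','side'):
    p=bot.read_camera(c)
    for q in ('push_face','block_top','brake_knob'): print(lm(p,q))
E
```

```text
11.2 [ 0.55394813 -0.06114735  0.08434593] [8.68226008e-05 6.58551527e-01 7.52535628e-01 8.41346789e-05] [ 2.37860322 -3.20487624 -0.73962783]
[([0.5532, -0.0532, 0.0814], 0.96)]
[([0.54, -0.0005, 0.0643], 0.66)]
[([0.5261, 0.0198, 0.1093], 0.52)]
[]
[([0.5482, 0.0011, 0.0601], 0.62)]
[([0.5264, 0.0206, 0.1099], 0.53)]
```

>>> {"api": "send_rows", "payload": {
  "deltas": "0.002 0 0 0; 0.004 0 0 0; 0.006 0 0 0; 0.008 0 0 0; 0.010 0 0 0"
}}

```text
t: 12.1
eef_pos: [0.5525, -0.0511, 0.0844]
tool_rot: [0.0, 0.658, 0.753, -0.0]
contact_force: [2.6, -3.7, 1.3]
gripper_width: -0.0
grasp_force: 2.2
```

>>> {"api": "send_rows", "payload": {
  "deltas": "0.001 0 0 0; 0.002 0 0 0; 0.003 0 0 0; 0.003 0 0 0"
}}

```text
t: 12.5
eef_pos: [0.5521, -0.048, 0.0843]
tool_rot: [-0.0, 0.658, 0.753, 0.0]
contact_force: [0.9, -3.0, 2.3]
gripper_width: -0.001
grasp_force: 1.7
```

>>> {"api": "send_rows", "payload": {
  "deltas": "0.001 0 0 0; 0.0015 0 0 0; 0.002 0 0 0; 0.0025 0 0 0; 0.003 0 0 0"
}}

```text
t: 13.0
eef_pos: [0.5517, -0.0453, 0.0843]
tool_rot: [0.0, 0.659, 0.753, -0.0]
contact_force: [1.3, -3.0, 2.8]
gripper_width: 0.002
grasp_force: 2.0
```

>>> {"api": "send_rows", "payload": {
  "deltas": "0.001 0 0 0; 0.0015 0 0 0; 0.002 0 0 0; 0.0025 0 0 0; 0.003 0 0 0"
}}

```text
t: 13.5
eef_pos: [0.5513, -0.0423, 0.0843]
tool_rot: [0.0, 0.658, 0.753, -0.0]
contact_force: [2.2, -3.3, 2.2]
gripper_width: 0.004
grasp_force: 2.0
```

>>> {"api": "send_rows", "payload": {
  "deltas": "0.001 0 0 0; 0.0015 0 0 0; 0.002 0 0 0; 0.0025 0 0 0; 0.003 0 0 0"
}}

```text
t: 14.0
eef_pos: [0.5509, -0.0393, 0.0843]
tool_rot: [0.0, 0.659, 0.753, 0.0]
contact_force: [2.0, -4.0, 2.9]
gripper_width: 0.001
grasp_force: 2.0
```

>>> {"api": "send_rows", "payload": {
  "deltas": "0.001 0 0 0; 0.0015 0 0 0; 0.002 0 0 0; 0.0025 0 0 0; 0.003 0 0 0"
}}

```text
t: 14.5
eef_pos: [0.5505, -0.0364, 0.0843]
tool_rot: [0.0, 0.659, 0.753, 0.0]
contact_force: [2.0, -3.7, 2.6]
gripper_width: -0.002
grasp_force: 2.0
```

>>> {"api": "send_rows", "payload": {
  "deltas": "0.001 0 0 0; 0.0015 0 0 0; 0.002 0 0 0; 0.0025 0 0 0; 0.003 0 0 0"
}}

```text
t: 15.0
eef_pos: [0.5502, -0.0334, 0.0843]
tool_rot: [0.0, 0.658, 0.753, 0.0]
contact_force: [2.2, -4.0, 2.1]
gripper_width: -0.003
grasp_force: 2.0
```

>>> {"api": "send_rows", "payload": {
  "deltas": "0.001 0 0 0; 0.0015 0 0 0; 0.002 0 0 0; 0.0025 0 0 0; 0.003 0 0 0"
}}

```text
t: 15.5
eef_pos: [0.5497, -0.0304, 0.0843]
tool_rot: [0.0, 0.658, 0.753, 0.0]
contact_force: [1.8, -3.4, 2.9]
gripper_width: -0.002
grasp_force: 2.0
```

>>> {"api": "send_rows", "payload": {
  "deltas": "0.001 0 0 0; 0.0015 0 0 0; 0.002 0 0 0; 0.0025 0 0 0; 0.003 0 0 0"
}}

```text
t: 16.0
eef_pos: [0.5494, -0.0275, 0.0843]
tool_rot: [0.0, 0.659, 0.753, 0.0]
contact_force: [2.2, -3.9, 2.6]
gripper_width: 0.002
grasp_force: 2.0
```

>>> {"api": "send_rows", "payload": {
  "deltas": "0.001 0 0 0; 0.0015 0 0 0; 0.002 0 0 0; 0.0025 0 0 0; 0.003 0 0 0"
}}

```text
t: 16.5
eef_pos: [0.549, -0.0245, 0.0843]
tool_rot: [0.0, 0.658, 0.753, 0.0]
contact_force: [2.4, -5.2, 3.8]
gripper_width: 0.0
grasp_force: 2.0
```

>>> {"api": "send_rows", "payload": {
  "deltas": "0.001 0 0 0; 0.0015 0 0 0; 0.002 0 0 0; 0.0025 0 0 0; 0.003 0 0 0"
}}

```text
t: 17.0
eef_pos: [0.5486, -0.0215, 0.0843]
tool_rot: [0.0, 0.658, 0.753, 0.0]
contact_force: [3.1, -3.9, 3.1]
gripper_width: -0.001
grasp_force: 2.0
```

>>> {"api": "send_rows", "payload": {
  "deltas": "0.001 0 0 0; 0.0015 0 0 0; 0.002 0 0 0; 0.0025 0 0 0; 0.003 0 0 0"
}}

```text
t: 17.5
eef_pos: [0.5482, -0.0185, 0.0843]
tool_rot: [0.0, 0.658, 0.753, 0.0]
contact_force: [1.8, -4.0, 2.6]
gripper_width: -0.0
grasp_force: 2.0
```

>>> {"api": "send_rows", "payload": {
  "deltas": "0.001 0 0 0; 0.0015 0 0 0; 0.002 0 0 0; 0.0025 0 0 0; 0.003 0 0 0"
}}

```text
t: 18.0
eef_pos: [0.5478, -0.0156, 0.0843]
tool_rot: [0.0, 0.659, 0.753, 0.0]
contact_force: [2.4, -2.6, 2.8]
gripper_width: 0.004
grasp_force: 2.0
```

>>> {"api": "send_rows", "payload": {
  "deltas": "0.001 0 0 0; 0.0015 0 0 0; 0.002 0 0 0; 0.0025 0 0 0; 0.003 0 0 0"
}}

```text
t: 18.5
eef_pos: [0.5474, -0.0126, 0.0843]
tool_rot: [0.0, 0.658, 0.753, 0.0]
contact_force: [2.3, -3.2, 1.6]
gripper_width: 0.002
grasp_force: 2.0
```

>>> {"api": "send_rows", "payload": {
  "deltas": "0.001 0 0 0; 0.0015 0 0 0; 0.002 0 0 0; 0.0025 0 0 0; 0.003 0 0 0"
}}

```text
t: 19.0
eef_pos: [0.5469, -0.0096, 0.0843]
tool_rot: [0.0, 0.658, 0.753, -0.0]
contact_force: [2.3, -3.9, 2.1]
gripper_width: -0.001
grasp_force: 2.0
```

>>> {"api": "send_rows", "payload": {
  "deltas": "0.001 0 0 0; 0.0015 0 0 0; 0.002 0 0 0; 0.0025 0 0 0; 0.003 0 0 0"
}}

```text
t: 19.5
eef_pos: [0.5465, -0.0066, 0.0843]
tool_rot: [-0.0, 0.659, 0.753, -0.0]
contact_force: [3.5, -3.4, 1.4]
gripper_width: -0.001
grasp_force: 2.0
```

>>> {"api": "send_rows", "payload": {
  "deltas": "0.001 0 0 0; 0.0015 0 0 0; 0.002 0 0 0; 0.0025 0 0 0; 0.003 0 0 0"
}}

```text
t: 20.0
eef_pos: [0.5462, -0.0043, 0.0843]
tool_rot: [0.0, 0.659, 0.752, -0.0]
contact_force: [3.8, -5.0, 1.7]
gripper_width: 0.001
grasp_force: 3.0
```

>>> {"api": "send_rows", "payload": {
  "deltas": "0.0005 0 0 0; 0.001 0 0 0; 0.0015 0 0 0; 0.002 0 0 0"
}}

```text
t: 20.4
eef_pos: [0.5461, -0.0032, 0.0843]
tool_rot: [0.001, 0.659, 0.752, -0.001]
contact_force: [3.4, -7.7, 1.3]
gripper_width: 0.004
grasp_force: 4.0
```

>>> {"api": "send_rows", "payload": {
  "deltas": "0.0005 0 0 0; 0.001 0 0 0; 0.0015 0 0 0; 0.002 0 0 0"
}}

```text
t: 20.8
eef_pos: [0.5459, -0.0021, 0.0843]
tool_rot: [0.001, 0.659, 0.752, -0.001]
contact_force: [3.9, -10.7, 2.4]
gripper_width: 0.001
grasp_force: 5.1
```

>>> {"api": "send_rows", "payload": {
  "deltas": "-0.002 0 0 0; -0.004 0 0 0; -0.006 0 0 0; -0.008 0 0 0; -0.011 0 0 0"
}}

```text
t: 21.3
eef_pos: [0.5465, -0.0101, 0.0841]
tool_rot: [-0.001, 0.658, 0.753, -0.0]
contact_force: [-0.2, -0.1, 0.1]
gripper_width: -0.004
grasp_force: 0.0
```

>>> {"api": "send_rows", "payload": {
  "deltas": "-0.008 0 0 0; -0.018 0 0 0; -0.028 0 0 0; -0.028 0 -0.02 0; -0.028 0 -0.05 0"
}}

```text
t: 21.8
eef_pos: [0.5494, -0.04, 0.1332]
tool_rot: [-0.002, 0.659, 0.752, -0.001]
contact_force: [0.0, 0.3, 0.9]
gripper_width: 0.006
grasp_force: 0.0
```

>>> {"api": "send_rows", "payload": {
  "deltas": "0 0 -0.03 0; 0 0 -0.06 0; -0.02 0 -0.06 0; -0.04 0 -0.06 0; -0.06 0 -0.06 0"
}}

```text
t: 22.3
eef_pos: [0.5588, -0.0996, 0.1947]
tool_rot: [0.0, 0.659, 0.752, -0.0]
contact_force: [0.0, -0.9, -0.1]
gripper_width: 0.002
grasp_force: 0.0
```

```bash
python3 - <<'E'
from h import *
o=bot.get_obs();print(o['t'],o['eef_pos'],o['tool_rot'],o['contact_force'])
for c in('top','side'):
    p=bot.read_camera(c);save(p,c+'2')
    for q in ('push_face','block_top','brake_knob'): print(lm(p,q))
E
```

```text
22.3 [ 0.55879443 -0.09964814  0.19471266] [ 3.80364761e-04  6.58771994e-01  7.52342552e-01 -1.89142400e-05] [ 0.01099558 -0.85137454 -0.10876568]
[([0.5476, 0.0079, 0.0832], 0.9)]
[([0.5355, 0.0561, 0.0603], 0.6)]
[([0.5194, 0.0768, 0.1069], 0.49)]
[([0.5472, 0.0061, 0.0874], 0.97)]
[([0.5379, 0.0583, 0.0621], 0.69)]
[([0.5173, 0.0769, 0.1071], 0.7), ([0.6695, 0.1344, -0.0002], 0.37)]
```

View pics/side2.png

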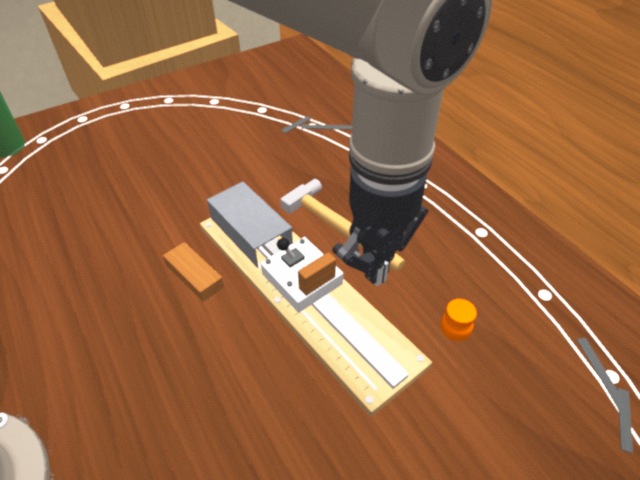

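>>> {"api": "send_rows", "payload": {
  "deltas": "0.036 -0.0135 0 0; 0.072 -0.027 0 0; 0.108 -0.0405 0 0; 0.144 -0.054 0 0; 0.18 -0.0675 0 0"
}}

```text
t: 23.2
eef_pos: [0.4669, 0.0735, 0.1945]
tool_rot: [0.0, 0.658, 0.753, 0.0]
contact_force: [-0.0, 0.4, 0.2]
gripper_width: 0.006
grasp_force: 0.0
```

>>> {"api": "send_rows", "payload": {
  "deltas": "0 0 0.025 0; 0 0 0.05 0; 0 0 0.075 0; 0 0 0.096 0; 0 0 0.096 0"
}}

```text
t: 23.7
eef_pos: [0.4659, 0.0719, 0.0962]
tool_rot: [-0.002, 0.658, 0.753, -0.002]
contact_force: [-0.7, 0.4, -0.6]
gripper_width: -0.003
grasp_force: 0.0
```

```bash
python3 - <<'E'
from h import *
o=bot.get_obs();print(o['t'],o['eef_pos'],o['tool_rot'],o['contact_force'])
for c in('side','top'):
    p=bot.read_camera(c);save(p,c+'3')
    for q in ('brake_knob','push_face'): print(lm(p,q))
E
```

```text
23.7 [0.46585758 0.07185291 0.09623679] [-0.00165819  0.65785862  0.75313756 -0.00175901] [-0.72340957  0.36826229 -0.6144879 ]
[([0.5196, 0.0779, 0.11], 0.76)]
[([0.5461, 0.0056, 0.0873], 0.98)]
[]
[([0.5436, 0.008, 0.0798], 0.9), ([0.3911, 0.1796, 0.016], 0.65)]
```

View pics/side3.png

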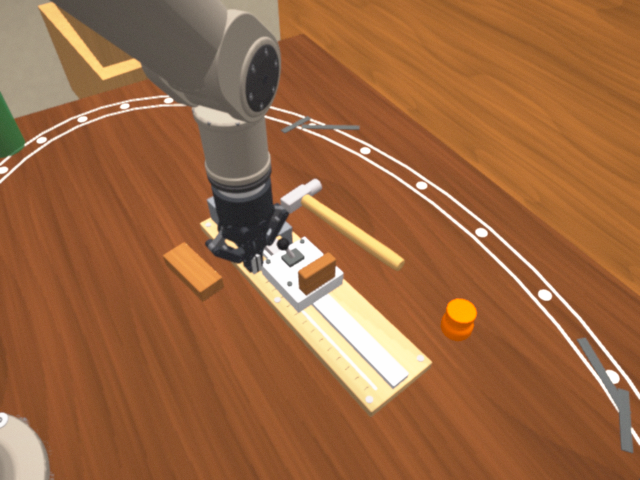

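>>> {"api": "send_rows", "payload": {
  "deltas": "0 0.004 0 0; 0 0.008 0 0; 0 0.012 0 0; 0 0.016 0 0; 0 0.020 0 0"
}}

```text
t: 24.5
eef_pos: [0.4883, 0.0743, 0.0983]
tool_rot: [0.0, 0.659, 0.753, 0.0]
contact_force: [-0.2, 0.4, -0.1]
gripper_width: 0.002
grasp_force: 0.0
```

>>> {"api": "send_rows", "payload": {
  "deltas": "0 0.003 0 0; 0 0.006 0 0; 0 0.009 0 0; 0 0.012 0 0; 0 0.015 0 0"
}}

```text
t: 25.0
eef_pos: [0.5022, 0.0762, 0.0982]
tool_rot: [-0.0, 0.658, 0.753, -0.001]
contact_force: [-2.9, 0.2, 2.3]
gripper_width: -0.003
grasp_force: 1.7
```

>>> {"api": "send_rows", "payload": {
  "deltas": "0 0.003 0 0; 0 0.006 0 0; 0 0.009 0 0; 0 0.012 0 0; 0 0.015 0 0"
}}

```text
t: 25.5
eef_pos: [0.5179, 0.0783, 0.0983]
tool_rot: [0.0, 0.658, 0.753, 0.0]
contact_force: [-1.6, 0.8, 1.6]
gripper_width: -0.0
grasp_force: 1.0
```

>>> {"api": "send_rows", "payload": {
  "deltas": "0 0.003 0 0; 0 0.006 0 0; 0 0.009 0 0; 0 0.011 0 0; 0 0.013 0 0"
}}

```text
t: 26.0
eef_pos: [0.53, 0.0798, 0.0979]
tool_rot: [-0.0, 0.658, 0.753, -0.0]
contact_force: [-2.3, -0.3, -1.8]
gripper_width: -0.001
grasp_force: 1.1
```

>>> {"api": "send_rows", "payload": {
  "deltas": "0 0.001 0 0; 0 0.002 0 0; 0 0.003 0 0; 0 0.004 0 0"
}}

```text
t: 26.4
eef_pos: [0.5332, 0.0802, 0.0979]
tool_rot: [-0.001, 0.658, 0.753, -0.001]
contact_force: [-7.2, -0.0, -0.1]
gripper_width: -0.0
grasp_force: 3.7
```

>>> {"api": "send_rows", "payload": {
  "deltas": "0 0.001 0 0; 0 0.002 0 0; 0 0.002 0 0"
}}

```text
t: 26.7
eef_pos: [0.5334, 0.0802, 0.0978]
tool_rot: [-0.001, 0.658, 0.753, -0.003]
contact_force: [-11.7, -1.8, 4.9]
gripper_width: 0.001
grasp_force: 5.5
```

The lever is at its limit. Retreat along the same line, then up and away.

>>> {"api": "send_rows", "payload": {
  "deltas": "0 -0.004 0 0; 0 -0.012 0 0; 0 -0.025 0 0; 0 -0.04 0 0; 0 -0.06 0 0"
}}

```text
t: 27.2
eef_pos: [0.4768, 0.0729, 0.0987]
tool_rot: [0.001, 0.659, 0.753, 0.001]
contact_force: [0.5, -0.4, 0.5]
gripper_width: 0.001
grasp_force: 0.0
```

>>> {"api": "send_rows", "payload": {
  "deltas": "0 0 -0.03 0; 0 0 -0.06 0; 0 0 -0.09 0; -0.03 0 -0.12 0; -0.07 0 -0.12 0"
}}

```text
t: 27.7
eef_pos: [0.4886, 0.0052, 0.2229]
tool_rot: [0.003, 0.657, 0.754, 0.003]
contact_force: [1.2, -0.8, -0.4]
gripper_width: 0.003
grasp_force: 0.0
```

>>> {"api": "send_rows", "payload": {
  "deltas": "-0.04 0 0 0; -0.08 0 0 0; -0.12 0 0 0; -0.15 0 0 0; -0.15 0 0 0"
}}

```text
t: 28.2
eef_pos: [0.5056, -0.1505, 0.2183]
tool_rot: [0.001, 0.661, 0.75, -0.001]
contact_force: [-0.9, -0.6, 0.8]
gripper_width: 0.003
grasp_force: 0.0
```

```bash
python3 - <<'E'
from h import *
o=bot.get_obs();print(o['t'],o['eef_pos'],o['contact_force'])
for c in('top','side'):
    p=bot.read_camera(c);save(p,c+'4')
    for q in ('push_face','block_top','brake_knob','hammer','pot_mid','offcut_mid'): print(lm(p,q))
E
```

```text
28.2 [ 0.50561209 -0.15051557  0.21826816] [-0.92935395 -0.64116405  0.75930766]
[([0.5445, 0.0088, 0.08], 0.72)]
[]
[([0.5583, 0.0825, 0.1048], 0.49)]
[([0.6684, 0.135, 0.0021], 0.83)]
[([0.704, -0.1313, 0.0241], 0.96)]
[([0.3931, 0.1803, 0.0155], 0.77)]
[([0.546, 0.0075, 0.0861], 0.89)]
[([0.5372, 0.0603, 0.0645], 0.89)]
[([0.5588, 0.0821, 0.1083], 0.69)]
[([0.7036, -0.1325, 0.0253], 0.74)]
[([0.7043, -0.13, 0.0263], 0.63)]
[([0.3977, 0.1772, 0.0181], 0.68)]
```

View pics/side4.png

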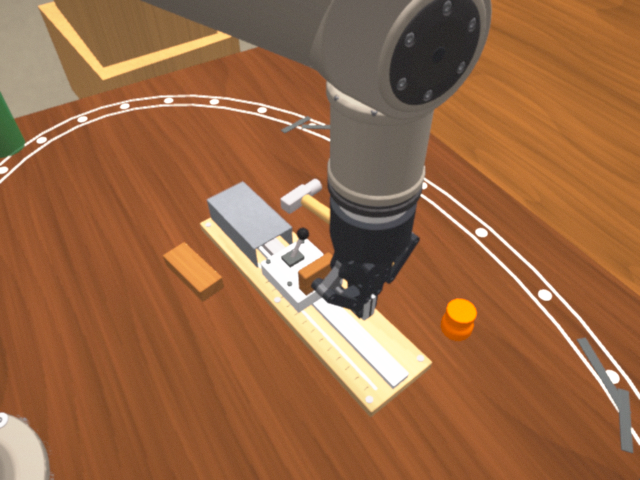

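>>> {"api": "send_rows", "payload": {
  "deltas": "0 0 0 0; 0 0 0 0; 0 0 0 0"
}}

```text
t: 29.2
eef_pos: [0.5061, -0.1453, 0.2183]
tool_rot: [-0.0, 0.659, 0.753, 0.0]
contact_force: [-0.2, -0.2, -0.4]
gripper_width: 0.0
grasp_force: 0.0
```

```bash
python3 -c "
from station import bot
print(bot.hand_in())"
```

```text
the job is handed in; nothing more can be done
None
```

I handed the job in at about 29 s, with no verdict returned: the carriage broke free and rests against the stop (pressed in about 3 mm by my force estimate), the brake lever is fully over, the hand is clear, and the hammer, pot and offcut have not moved.

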